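# Snap the lid of the lime box shut all round

### The job

The lid of the clear box of limes has only been laid on: its blue rim still stands up all the way round. Press the rim down with the fingertips, one section after another, until all six sections have clicked shut, then draw back. Only press: do not lift or tip the box or push it out of its place, and leave the other box and everything else on the table alone.

Things in the scene. Friction and masses are not known exactly. Their poses are not given: they have to be found in the camera images.
- food_box: clear plastic food box full of limes, the one whose lid is not yet shut: tub 150 x 230 mm, 92 mm high, under a snap-fit lid of 164 x 244 mm; loose on the table, about 1.5 kg. Origin: centre of its underside, on the table. x the short way (front, -x, towards the robot), y the long way, z up
- lid_middle (a point): centre of the top of the lid's stiff clear middle panel (106 x 186 mm), 96 mm above the table; the panel is already down. Axes as food_box. Around it runs a blue rim 28 mm wide in six springy sections, each hinged where it meets the panel. Loose, a section slopes up outwards (outer edge 108 mm above the table); shut, its top is level at 100 mm
- rim_front_left (a joint): how far this section of the blue rim (long side facing the robot (-x), half towards the box's +y end; 91 mm long) has been pressed down: rad, 0 = sprung up as laid on, 0.28 = shut and level; it rests at either end only. One stiff piece: pressed anywhere along its outer part it resists with up to about 10 N, then past half-way snaps down and stays; let go sooner it springs back up
- rim_front_left_press (a point): point on the top face of that rim section, mid-length, 9 mm in from its outer edge (19 mm out from its hinge); 100 mm above the table when shut, 105 mm when up. Its x axis points outwards across the rim, y along it
- rim_front_right (a joint): how far this section of the blue rim (long side facing the robot (-x), half towards the box's -y end; 91 mm long) has been pressed down: rad, 0 = sprung up as laid on, 0.28 = shut and level; it rests at either end only. One stiff piece: pressed anywhere along its outer part it resists with up to about 10 N, then past half-way snaps down and stays; let go sooner it springs back up
- rim_front_right_press (a point): point on the top face of that rim section, mid-length, 9 mm in from its outer edge (19 mm out from its hinge); 100 mm above the table when shut, 105 mm when up. Its x axis points outwards across the rim, y along it
- rim_back_left (a joint): how far this section of the blue rim (long side away from the robot (+x), half towards the box's +y end; 91 mm long) has been pressed down: rad, 0 = sprung up as laid on, 0.28 = shut and level; it rests at either end only. One stiff piece: pressed anywhere along its outer part it resists with up to about 10 N, then past half-way snaps down and stays; let go sooner it springs back up
- rim_back_left_press (a point): point on the top face of that rim section, mid-length, 9 mm in from its outer edge (19 mm out from its hinge); 100 mm above the table when shut, 105 mm when up. Its x axis points outwards across the rim, y along it
- rim_back_right (a joint): how far this section of the blue rim (long side away from the robot (+x), half towards the box's -y end; 91 mm long) has been pressed down: rad, 0 = sprung up as laid on, 0.28 = shut and level; it rests at either end only. One stiff piece: pressed anywhere along its outer part it resists with up to about 10 N, then past half-way snaps down and stays; let go sooner it springs back up
- rim_back_right_press (a point): point on the top face of that rim section, mid-length, 9 mm in from its outer edge (19 mm out from its hinge); 100 mm above the table when shut, 105 mm when up. Its x axis points outwards across the rim, y along it
- rim_left (a joint): how far this section of the blue rim (whole short side at the box's +y end, with both corners; 164 mm long) has been pressed down: rad, 0 = sprung up as laid on, 0.28 = shut and level; it rests at either end only. One stiff piece: pressed anywhere along its outer part it resists with up to about 10 N, then past half-way snaps down and stays; let go sooner it springs back up
- rim_left_press (a point): point on the top face of that rim section, mid-length, 9 mm in from its outer edge (19 mm out from its hinge); 100 mm above the table when shut, 105 mm when up. Its x axis points outwards across the rim, y along it
- rim_right (a joint): how far this section of the blue rim (whole short side at the box's -y end, with both corners; 164 mm long) has been pressed down: rad, 0 = sprung up as laid on, 0.28 = shut and level; it rests at either end only. One stiff piece: pressed anywhere along its outer part it resists with up to about 10 N, then past half-way snaps down and stays; let go sooner it springs back up
- rim_right_press (a point): point on the top face of that rim section, mid-length, 9 mm in from its outer edge (19 mm out from its hinge); 100 mm above the table when shut, 105 mm when up. Its x axis points outwards across the rim, y along it
- sealed_box: the same kind of food box, full of corn cobs, its lid already shut all round (rim level, 100 mm high); the two boxes stand side by side, either may be on the left. Origin: centre of its underside, axes as food_box. Leave alone
- red_bottle: red squeeze bottle, 54 mm diameter, 155 mm high, standing; origin centre of its foot. Leave alone
- yellow_bottle: yellow squeeze bottle, 54 mm diameter, 155 mm high, standing; origin centre of its foot. Leave alone
- shaker: amber spice shaker with steel cap, 49 mm diameter, 85 mm high, standing; origin centre of its foot. Leave alone
- paper_bowl: empty brown paper bowl, 150 mm across, 62 mm high; origin centre of its foot. Leave alone
- tongs: steel tongs lying flat, 245 mm long along x, about 65 mm wide, 14 mm high; origin near the middle, on the table. Leave alone

How it is judged (in metres and radians):
On the way:
1. all six sections of the rim have clicked shut (value of joint each of rim_front_left, rim_front_right, rim_back_left, rim_back_right, rim_left, rim_right above 0.23 rad), for 0.2 s.
At the end, for the whole second after the job is handed in: all six rim sections of the lime box are shut (each within 0.05 rad of level) and stay so, with the box at rest, upright within 0.05 rad and within 40 mm of where it stood (all of step 1 and angle between food_box's own z axis and vertical below 0.05 rad and distance of food_box from where it was at the start of the episode below 0.04 m and linear speed of food_box below 0.02 m/s); the robot touches nothing.
It fails at once if the lime box is lifted more than 12 mm off the table (height (world z) of food_box above 0.012 m).
It fails at once if the lime box is tipped by more than 0.15 rad (angle between food_box's own z axis and vertical above 0.15 rad).
It fails at once if the lime box is pushed more than 60 mm from its place (distance of food_box from where it was at the start of the episode above 0.06 m).
It fails at once if the other box or another thing on the table is moved more than 30 mm (distance of any of sealed_box, red_bottle, yellow_bottle, shaker, paper_bowl, tongs from where it was at the start of the episode above 0.03 m).
It fails at once if the lid is pressed with the arm instead of the fingers (more than 3 N) (contact force between the arm and food_box above 3 N).
It also fails if it takes over 51 s, if anything falls off the work surface, if the arm or the gripper's body presses on something with over 40 N, if the wrist force passes 120 N, or if a joint passes its speed limit or range.

### The arm

A 6-joint arm with a two-finger parallel gripper is mounted at the origin on the work surface. World frame = base frame: x ahead of the robot, y to its left, z up, the work surface at z = 0. Lengths are in mm, angles in rad, forces in N, time in s.
With the tool pointing down it reaches from about 325 to 875 mm from the base axis. Payload 4.4 kg.
Tool frame: the origin (TCP) lies on the centre line of the jaws, within the pads' length; the fingertips stand ahead of it and the grasp point (between the pads) lies 6 mm ahead of it (ctrl.tcp_to_tips is the z of the fingertips in the tool frame, in mm); z points along the fingers, y is the direction in which the jaws open and shut (so a half turn about z gives the same grasp; the last joint's range is limited). The gripper opens to 85 mm and grips with 20 to 120 N. Pads are 22 mm wide; open, the fingers measure 114 mm over their backs; the gripper's body (76 mm by 85 mm) begins 54 mm behind the grasp point. The pads swing forward as they close: fully open they stand 13 mm farther back than shut.
Start: joints at [1.151, 0.207, 1.542, -0, 1.393, -0.15], TCP at [153.27, 554.199, 256.282] pointing down, gripper open.
Joint ranges: [-2.73, 2.73], [-0.86, 2.22], [0.23, 2.46], [-1.11, 4.25], [0.08, 2.63], [-2.82, 2.82]. Speed limits (rad/s): [2.79, 2.79, 3.14, 3.14, 3.14, 3.14].

### API

Orientations are given as a 3x3 rotation matrix whose columns are the frame's x, y, z axes.
In Python, from plant import ctrl, sensors, optics gives the robot as it stands. Calls block until the motion is done:
- ctrl.move_ptp(position, orientation): joint-space move of the TCP to a pose.
- ctrl.move_l(position, rot=None, vel=150, threshold=None): straight line of the TCP; rot=None keeps the orientation; vel is the mean speed in mm/s. With threshold (N) it stops when the force on the tool has changed by that much, and returns True; else False.
- ctrl.set_joints(angles): joint-space move.
- ctrl.gripper_to(opening, force=None): finger opening in mm; force is the grip in N (None keeps the last); returns when the fingers have stopped.
- ctrl.hold(seconds).
- ctrl.solve_ik(position, orientation): joint angles nearest the present ones, or None.
- sensors.read_state(): the state.
- optics.grab_frame(name): name is "side" or "top" or "wrist"; returns (picture, depth): 384x512x3 uint8, red, green, blue; 384x512 float32, mm along the optical axis (not along the pixel's ray), 0 where there is no reading.
- optics.camera_params(name): a dict with "mtx" (3x3 intrinsics, pixels), "R" (3x3) and "t" (3): a world point X has camera coordinates R X + t; the wrist camera has in their place "T_tool_cam" (4x4, takes a point from camera to tool coordinates, whose origin is the TCP and whose axes are the flange's). Camera axes: x right, y down, z forward; pixel columns grow to the right and rows downward; lengths in mm; the calibration is good to about 2 mm. A picture is of the moment at which its call begins: read the wrist's pose just before it. camera_params takes no time and is no camera call.
A pose or a line that the arm cannot do raises ctrl.MotionError and nothing moves.
- ctrl.finish_job(): hands the job in, once; it reports no verdict.
The state is a dict: "t": time; "q": joint angles; "qvel": joint speeds; "tau": joint torques, N m; "eef_pos": TCP position; "eef_rot": TCP orientation; "force": force on the tool from outside, world axes, zero at the start; "wrist_torque": the same for the moment, N m; "grip_width": finger opening in mm.
Only numpy, scipy, OpenCV 4.12 (cv2) and the standard library are available. Lean on these libraries where they do the work, as an engineer would, in place of code of your own. Each camera call takes 0.05 s, during which the arm holds its last target. There are 200 camera calls.

## Working session

There is one attempt and no reset: what is moved stays moved. The work goes in short steps, each a Python script; the robot and the scene stay as the last script left them, time stands still between calls to the robot, and variables do not carry over. Pictures are saved under pics/ and viewed, about 8 in all and at most 12, crops included, and the job is handed in when it is done.

```bash
mkdir -p pics; ls
python3 - <<'E'
from plant import ctrl,sensors,optics
import cv2,numpy as np
s=sensors.read_state();print(s['t'],s['eef_rot'],s['force'],ctrl.tcp_to_tips)
a=[]
for n in('top','side'):
    p,d=optics.grab_frame(n);c=optics.camera_params(n);np.savez(f'{n}.npz',p=p,d=d,**c);a.append(p)
    print(n,c)
print(optics.camera_params('wrist'))
for n,p in zip(('top','side'),a): cv2.imwrite(f'pics/{n}0.png',cv2.resize(p[:,:,::-1],(768,576)))
E
```

```text
pics
0.0 [[-9.63817403e-01  2.66561691e-01 -9.37531105e-04]
 [ 2.66563129e-01  9.63815106e-01 -2.13064175e-03]
 [ 3.35659174e-04 -2.30346082e-03 -9.99997291e-01]] [0.74336951 0.86457161 0.34258689] 25.0
top {'mtx': array([[374.76216866,   0.        , 253.73519248],
       [  0.        , 374.76216866, 190.85742643],
       [  0.        ,   0.        ,   1.        ]]), 'R': array([[-0.00186927, -0.99980307, -0.01975672],
       [-0.99712877,  0.00335916, -0.07565   ],
       [ 0.07570147,  0.01955858, -0.99693869]]), 't': array([  59.82056607,  556.95765341, 1326.69842613])}
side {'mtx': array([[401.60082248,   0.        , 256.44892238],
       [  0.        , 401.60082248, 193.56443338],
       [  0.        ,   0.        ,   1.        ]]), 'R': array([[ 0.99350777, -0.11293007,  0.01375155],
       [-0.05128722, -0.55250623, -0.83192937],
       [ 0.10154766,  0.82582302, -0.55471111]]), 't': array([-532.41783533,  137.27134066, 1292.06493963])}
{'mtx': array([[298.53898698,   0.        , 255.40131591],
       [  0.        , 298.53898698, 192.35861721],
       [  0.        ,   0.        ,   1.        ]]), 'T_tool_cam': array([[ 5.01597728e-04, -9.61719627e-01, -2.74034865e-01,
         6.89271713e+01],
       [ 9.99998942e-01,  8.56554160e-04, -1.17564511e-03,
        -9.00090882e-02],
       [ 1.36536668e-03, -2.74033986e-01,  9.61719039e-01,
        -1.18402379e+02],
       [ 0.00000000e+00,  0.00000000e+00,  0.00000000e+00,
         1.00000000e+00]])}
```

View pics/top0.png

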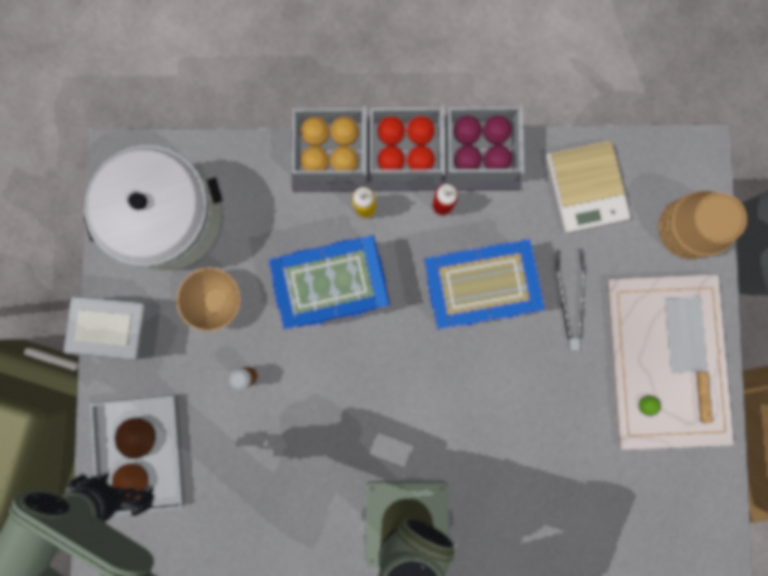

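View pics/side0.png

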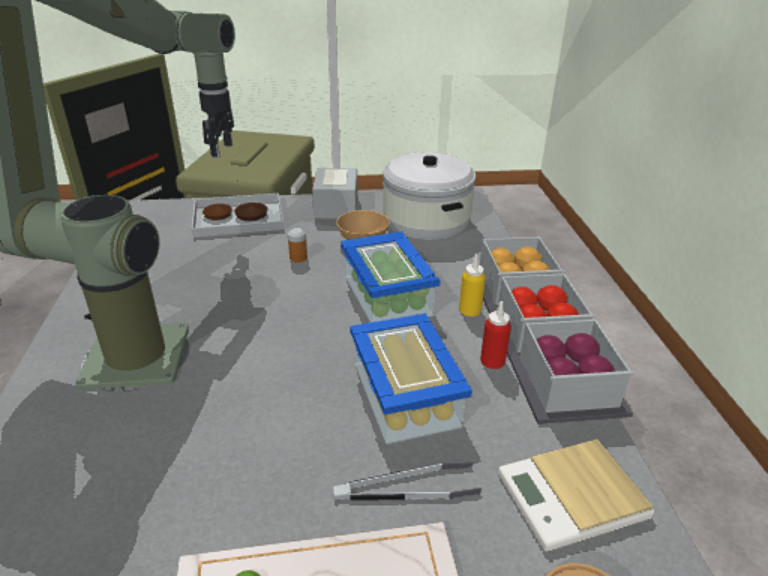

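The lime box is the left one, around (330,282) in the top view; the corn box is on the right, around (484,283). The yellow bottle stands just behind the lime box, at (364,203). In the side view the lime box is at (390,265). Next I measure the rim.

```bash
cat > h.py <<'E'
import cv2,numpy as np
def bluemask(p):
    h=cv2.cvtColor(p,cv2.COLOR_RGB2HSV)
    return cv2.inRange(h,(105,140,60),(125,255,255))
def ray(uv,K,R,t,z):
    d=R.T@np.linalg.inv(K)@np.array([*uv,1.]);o=-R.T@t
    return o+d*(z-o[2])/d[2]
def loops(p):
    m=cv2.morphologyEx(bluemask(p),cv2.MORPH_CLOSE,np.ones((3,3)))
    cs,h=cv2.findContours(m,cv2.RETR_CCOMP,cv2.CHAIN_APPROX_NONE)
    return [(c,h[0][i][3]) for i,c in enumerate(cs) if cv2.contourArea(c)>300]
def rect(c,K,R,t,z):
    P=np.array([ray(q,K,R,t,z)[:2] for q in c[:,0].astype(float)],np.float32)
    return P,cv2.minAreaRect(P)
E
python3 - <<'E'
from h import *
for n in('top','side'):
    f=np.load(n+'.npz');a=(f['mtx'],f['R'],f['t'])
    for c,par in loops(f['p']):
        z=97 if par>=0 else 107
        P,r=rect(c,*a,z)
        # heights by depth along contour mask
        print(n,'hole' if par>=0 else 'outer',np.round(r[0],1),np.round(r[1],1),round(r[2],2),np.round(cv2.boxPoints(r)).tolist())
    m=bluemask(f['p'])>0;v,u=np.nonzero(m&(f['d']>0));d=f['d'][v,u]
    X=(np.linalg.inv(a[0])@np.c_[u,v,np.ones(len(u))].T*d-a[2][:,None]).T@a[1]
    for s,k in(('L',X[:,1]>20),('R',X[:,1]<20)):
        k&=(X[:,2]>80)&(X[:,2]<125); print(n,s,k.sum(),np.percentile(X[k,2],[10,50,90]).round(1),np.median(X[k],0).round(1))
    for nm,lo,hi in(('yellow',(20,150,90),(32,255,255)),):
        m=cv2.inRange(cv2.cvtColor(f['p'],cv2.COLOR_RGB2HSV),lo,hi)>0
        v,u=np.nonzero(m&(f['d']>0));d=f['d'][v,u]
        X=(np.linalg.inv(a[0])@np.c_[u,v,np.ones(len(u))].T*d-a[2][:,None]).T@a[1]
        k=(X[:,2]>30)&(X[:,2]<200)&(X[:,0]<720)&(X[:,1]<200);print(nm,k.sum(),np.median(X[k],0).round())
E
```

```text
top outer [ 555.7 -172.7] [163.  243.3] 9.95 [[454.0, -67.0], [496.0, -307.0], [657.0, -278.0], [615.0, -39.0]]
top hole [ 557.9 -174.9] [122.5 200.1] 10.17 [[480.0, -87.0], [515.0, -284.0], [636.0, -263.0], [600.0, -66.0]]
top outer [561.  174.1] [168.4 247.9] 12.97 [[451.0, 276.0], [507.0, 34.0], [671.0, 72.0], [615.0, 314.0]]
top hole [562.9 176.9] [118.8 198. ] 12.7 [[483.0, 260.0], [527.0, 67.0], [643.0, 93.0], [599.0, 287.0]]
top L 1650 [ 98.7 103.4 107.5] [560.2 170.6 103.4]
top R 1474 [ 96.3  99.7 102.9] [ 553.2 -175.6   99.7]
yellow 0 [nan nan nan]
side outer [ 552.6 -195.1] [167.5 256.1] 10.14 [[448.0, -84.0], [493.0, -336.0], [658.0, -306.0], [612.0, -54.0]]
side hole [ 555.9 -175.5] [114.1 193.8] 10.16 [[483.0, -90.0], [517.0, -281.0], [629.0, -261.0], [595.0, -70.0]]
side outer [557.2 158.8] [172.6 264.8] 13.29 [[443.0, 268.0], [504.0, 10.0], [672.0, 50.0], [611.0, 308.0]]
side hole [561.5 175.9] [114.8 197.5] 13.07 [[483.0, 259.0], [528.0, 67.0], [640.0, 93.0], [595.0, 285.0]]
side L 1043 [ 94.9 101.3 105.4] [557.5 141.5 101.3]
side R 1905 [ 90.4  98.  100. ] [ 553.7 -225.6   98. ]
yellow 0 [nan nan nan]
  return _methods._mean(a, axis=axis, dtype=dtype,
  ret = um.true_divide(
```

Run:
```python
from h import *
from plant import ctrl,sensors,optics
a=np.radians(13);R=np.array([[-np.cos(a),-np.sin(a),0],[-np.sin(a),np.cos(a),0],[0,0,-1.]])
ctrl.gripper_to(0,40)
ctrl.move_ptp([561,175,300],R)
s=sensors.read_state();p,d=optics.grab_frame('wrist');c=optics.camera_params('wrist')
T=np.eye(4);T[:3,:3]=s['eef_rot'];T[:3,3]=s['eef_pos'];W=np.linalg.inv(T@c['T_tool_cam'])
np.savez('wrist.npz',p=p,d=d,R=W[:3,:3],t=W[:3,3],mtx=c['mtx'])
for cc,par in loops(p):
    P,r=rect(cc,c['mtx'],W[:3,:3],W[:3,3],97 if par>=0 else 107)
    print('hole' if par>=0 else 'outer',np.round(r[0],1),np.round(r[1],1),round(r[2],2))
print(s['t'],s['q'],s['force'],s['grip_width'],ctrl.tcp_to_tips)
cv2.imwrite('pics/wrist0.png',p[:,:,::-1])
```

```text
outer [560.6 176.1] [167.4 244.9] 12.82
hole [556.4 175.4] [138.7 191.9] 12.92
hole [560.   63.7] [105.   27.8] 13.14
outer [540.9 -59. ] [ 62.4 166. ] 89.93
2.875 [ 1.56486244e-01  2.03135252e-01  1.45525737e+00  3.70239096e-04
  1.48345052e+00 -1.64233980e+00] [-1.13854886 -0.7583126  -0.75161982] -0.1334748564911064 25.0
```

View pics/wrist0.png

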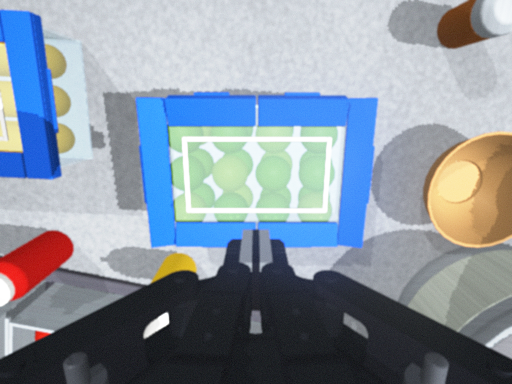

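The wrist image shows the lime box rim from (140,97) to (375,245). It agrees with the other views: centre (561,176), yaw 12.9°. The yellow bottle, at (175,265), is clear of the back rim. First press is front left.

```bash
cat > press.py <<'E'
from h import *
from plant import ctrl,sensors,optics
C=np.array([560.8,175.8]);a=np.radians(12.9)
R=np.array([[-np.cos(a),-np.sin(a),0],[-np.sin(a),np.cos(a),0],[0,0,-1.]])
L=dict(fl=(-72,46),fr=(-72,-46),r=(0,-112),br=(72,-46),bl=(72,46),l=(0,112))
def press(n,zt=97):
    xy=C+np.array([[np.cos(a),-np.sin(a)],[np.sin(a),np.cos(a)]])@L[n]
    ctrl.move_l([*xy,150],R,vel=150)
    ctrl.move_l([*xy,135],vel=60)
    f0=sensors.read_state()['force'][2];hit=ctrl.move_l([*xy,zt+25],vel=20,threshold=30)
    s=sensors.read_state()
    print(n,hit,'tip',(s['eef_pos'][2]-25).round(1),'F',(s['force']-[0,0,f0]).round(1),end=' ')
    ctrl.move_l([*xy,140],vel=80);print('t',round(sensors.read_state()['t'],1))
E
python3 - <<'E'
from press import *
press('fl')
p,d=optics.grab_frame('side')
cv2.imwrite('pics/side1.png',cv2.resize(p[130:230,200:320,::-1],None,fx=5,fy=5,interpolation=cv2.INTER_CUBIC))
E
```

```text
fl False tip 99.9 F [-6.9 -1.9 19.5] t 5.8
```

View pics/side1.png

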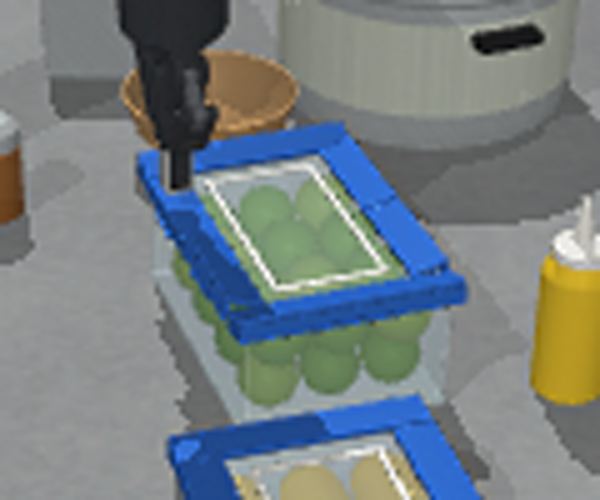

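The tip stopped at 99.9 mm with 19.5 N, which is past the 10 N spring and at the shut height. The box (crop, about (300,260)) hasn't moved. On to the other five.

Run:
```python
from press import *
for n in('fr','r','br','bl','l'): press(n,96.5)
ctrl.move_ptp([*(C+[-60,0]),300],R)
s=sensors.read_state();p,d=optics.grab_frame('wrist');c=optics.camera_params('wrist')
T=np.eye(4);T[:3,:3]=s['eef_rot'];T[:3,3]=s['eef_pos'];W=T@c['T_tool_cam']
def rot(X):return (X[:,:2]-C)@np.array([[np.cos(a),-np.sin(a)],[np.sin(a),np.cos(a)]])
def pts(p,d,K,R,t):
    m=bluemask(p)>0;v,u=np.nonzero(m&(d>0));q=d[v,u]
    return (np.linalg.inv(K)@np.c_[u,v,np.ones(len(u))].T*q-t[:,None]).T@R
I=np.linalg.inv(W)
b=np.load('wrist.npz')
tb=np.load('top.npz');tp,td=optics.grab_frame('top')
for nm,X in(('wrist before',pts(b['p'],b['d'],b['mtx'],b['R'],b['t'])),('wrist after',pts(p,d,c['mtx'],I[:3,:3],I[:3,3])),('top before',pts(tb['p'],tb['d'],tb['mtx'],tb['R'],tb['t'])),('top after',pts(tp,td,tb['mtx'],tb['R'],tb['t']))):
    l=rot(X);o=[]
    for k,(x,y) in L.items():
        # outer strip of each section
        if k in 'lr': g=(abs(l[:,0])<50)&(abs(l[:,1]-y)<8)
        else: g=(abs(l[:,0]-x)<8)&(abs(l[:,1]-y)<30)
        g&=abs(X[:,2]-100)<25
        o.append(f'{k} {np.median(X[g,2]):.1f}({g.sum()})' if g.any() else k+' -')
    print(nm,o)
for cc,par in loops(tp):
    P,r=rect(cc,tb['mtx'],tb['R'],tb['t'],97 if par>=0 else 100);print(par,np.round(r[0],1),np.round(r[1],1),round(r[2],2))
sp,_=optics.grab_frame('side')
cv2.imwrite('pics/after.png',np.hstack([p[:,:,::-1][:300,:400],cv2.resize(sp[130:230,200:320,::-1],(360,300))]))
```

```text
fr False tip 99.6 F [-7.3 -0.6 18.6] t 8.2
r False tip 100.0 F [-5.9 -0.5 16.9] t 10.6
br False tip 100.0 F [-3.9 -0.8 13.6] t 13.1
bl False tip 100.1 F [-2.7 -1.  13. ] t 15.4
l False tip 100.0 F [-5.1 -1.2 14.3] t 17.9
wrist before ['fl 106.4(988)', 'fr 106.5(956)', 'r 107.3(462)', 'br 105.2(614)', 'bl 105.2(659)', 'l 105.8(1487)']
wrist after ['fl 100.6(867)', 'fr 100.7(883)', 'r 101.0(1150)', 'br 100.6(37)', 'bl 100.4(20)', 'l 100.7(1161)']
top before ['fl 104.5(84)', 'fr 105.2(86)', 'r 104.8(140)', 'br 103.7(82)', 'bl 103.7(86)', 'l 105.4(145)']
top after ['fl -', 'fr 99.3(86)', 'r 99.6(136)', 'br 98.7(84)', 'bl 99.1(81)', 'l -']
-1 [ 556.2 -173.3] [163.9 244.6] 9.95
1 [ 557.1 -175.4] [124.3 201.9] 10.01
-1 [561.2 173.3] [164.2 243. ] 12.97
```

View pics/after.png

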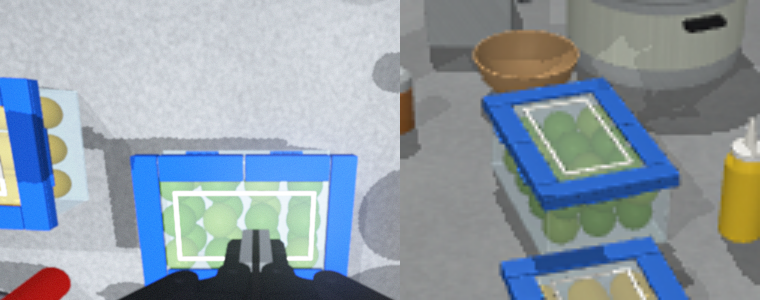

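All six sections read about 100 mm in the depth images, down from about 105. The picture shows a level rim (side crop around (580,140)) with no raised edges, and the arm is well clear.

```bash
python3 -c "
from plant import ctrl,sensors
ctrl.hold(0.3);print(sensors.read_state()['t']);ctrl.finish_job()"
```

```text
19.1083
the job is handed in; nothing more can be done
```

I pressed all six rim sections shut with the closed fingertips, drew back about 175 mm above the lid, and handed the job in at 19.1 s. It reported no verdict.

- **Box position:** the three views put the lime box at about (561, 176) mm, turned 12.9°.
- **Presses:** each one ended against a firm stop at 99.6–100.1 mm, the shut height, with 13–20 N. That is above the 10 N spring.
- **Rim height:** over the sections the wrist depth fell from 105–107 mm to 100.4–101.0 mm. The back two have few wrist readings, but the top view gives 98.7–99.1 mm for them.
- **Movement:** the lime box's outline centre shifted less than 1 mm in the top view. The corn box also stayed put.
- **Missing reading:** the arm hid the front-left and left sections in the last top view. For those two I relied on the wrist depth, the press stop and the final picture, which agree.

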